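# Wipe the crown of a free-rocking mixer platform

## Robot

A 6-joint arm with a two-finger parallel gripper is mounted at the origin on the work surface. World frame = base frame: x ahead of the robot, y to its left, z up, the work surface at z = 0. Lengths are in m, angles in degrees, forces in N, time in s.
With the tool pointing down it reaches from about 0.4 to 0.825 m from the base axis. Payload 7 kg.
Tool frame: the origin (TCP) lies midway between the tips of the shut fingers; the grasp point (between the pads) lies ctrl.grasp_offset behind it (ctrl.grasp_offset is the distance from the TCP to the grasp point, in m); z points along the fingers, y is the line along which they close (so a half turn about z gives the same grasp; the last joint's range is limited). The gripper opens to 88 mm and grips with 3 to 60 N. Pads are 19 mm wide; open, the fingers measure 130 mm over their backs; the gripper's body (78 mm by 193 mm) begins 47 mm behind the grasp point.
Start: joints at [89.387, 20.546, 0.682, 0, -70.136, -16.507], TCP at [0.199, 0.645, 0.227] pointing down, gripper open.
Joint ranges: [-176.03, 176.03], [-82.01, 121.73], [-58.28, 71.71], [-173.87, 95.51], [-174.79, -0.11], [-173.66, 173.66]. Speed limits (degrees/s): [136.94, 136.94, 172.46, 180, 180, 180].

## Interface

Orientations are given as [roll, pitch, yaw] about the fixed x, y, z axes, in that order (R = Rz(yaw) Ry(pitch) Rx(roll)).
In Python, from plant import ctrl gives the robot as it stands. The module is installed in compiled form; this text tells all that it offers.
- The arm moves only by the tool send_rows, never from a script. Its argument "increments" is a list that holds one entry, the list of rows, each a list of 4 numbers: the shift along the world's x, y, z normalised to -1 to 1, where 1 is 0.2 m, then the turn about the world's z normalised to -1 to 1, where 1 is 1.5 rad. In form: [[[x, y, z, roll], ...]]. A call has 1 to 12 rows; each row is the pose to reach, as a shift and turn from the pose commanded when the call began; what a row does not reach only later rows make up. A row lasts 1/8 s, in which the tool goes at most 62.5 mm and 10.7 degrees, less where a joint would pass 70% of its speed; a pose out of reach is approached as far as the arm can. A call with a number of a shift or a turn outside -1 to 1 is refused whole. A call with a gripper value outside its range is refused whole. "jaw" is the opening, from 0 (shut) to 1 (fully open), set as the call begins (left out, the last holds). The fingers move at their own pace and stop on an object; the grip force is fixed at half the most. Time passes only in rows, so rows that repeat a pose let the fingers close. It gives the time, the measured TCP pose, the force, the opening and the grip force at its end, in the units of the state.
- ctrl.get_obs(): the state, without advancing time (a new reading comes with each control period).
- ctrl.snapshot(name): name is "side" or "top" or "wrist"; returns the picture (480x640x3 uint8, red, green, blue); there is no depth.
- ctrl.calibration(name): a dict with "mtx" (3x3 intrinsics, pixels), "eye" and "attitude" of the camera in the world. Camera axes: x right, y up, looking along -z (the intrinsics and any distortion apply to the point x, -y, -z); pixel columns grow to the right and rows downward; lengths in m; the calibration is good to about 2 mm. A picture is of the moment at which its call begins: read the wrist's pose just before it. calibration takes no time and is no camera call; for the wrist camera it gives the pose at the moment of the call.
- ctrl.close_job(): hands the job in; it is judged then, once.
Trained networks look in the newest picture that a camera, given by its name, has taken for a name from the list of things; names that differ only in an ending like _2 or _b are one class to them, and where a whole thing is asked for, a point or a joint stands for the part that bears it (a point fixed in the world has none). Each returns a list of dicts, best first, with "conf" (0 to 1); they miss things now and then, are a little off and sometimes report something else, mostly with a low value. They report only what shows in the picture. A call takes as long as a camera call. They do not tell look-alikes from the thing itself.
- ctrl.trace(thing, camera): "mask" (480x640 bool, what is visible of it) and "bbox" ([left, top, right, bottom] in pixels, round what is visible of it).
- ctrl.spot_point(thing, camera): "pixel" ([row, column] in pixels: a listed point, or the origin of a listed thing).
The state is a dict: "clock": time; "joint_pos": joint angles; "qvel": joint speeds; "tau": joint torques, N m; "tool_pos": TCP position; "orientation": TCP orientation; "force": force on the tool from outside, world axes, zero at the start; "moment": the same for the moment, N m; "opening": finger opening in m; "gripper_force": force on a finger pad.
Only numpy, scipy, OpenCV 4.12 (cv2) and the standard library are available. Lean on these libraries where they do the work, as an engineer would, in place of code of your own. Each camera call takes 0.05 s, during which the arm holds its last target. There are 200 camera calls.

## Task

With the wiper from its stand, press on the rocking mixer's platform at the rear grey line until the platform is level, then wipe slowly (about eight seconds) to the front grey line in one stroke, pressing with about 6 N all the way (3 to 9 N) and keeping the platform close to level, off its stops, by shifting the wiper sideways as it rocks. At the front line let the platform down gently onto the side where it rested, then lift off and finish holding the wiper in the air clear above the platform; touch the mixer with the wiper only and leave everything else where it is.

Things in the scene. Friction and masses are not known exactly. Their poses are not given: they have to be found in the camera images.
- mixer: Fixed white base of a switched-off laboratory rocking mixer, 300 mm (x) by 200 mm (y), 55 mm high, with two end posts carrying an axle along its x, 110 mm above the table, over its middle. Origin: centre of its underside. Its x axis points roughly away from the robot (turned up to 0.3 rad).
- platform (a joint): Roll of the mixer's free-rocking platform, rad. 0 = resting on its stop, tube-clip side (+y) down, as at the start; 0.18 = level; 0.36 = stop on the other side. Pressing on the -y half turns it up (+). No spring; damping 0.6 Nms/rad. Top-heavy: away from level it tips on by 0.6 Nm per rad (nominal), so it never stays level by itself. Moment of inertia 0.011 kg m2.
- platform_top (a point): Middle of the platform's crown, on the surface, 60 mm above the axle; rolls with the platform. Platform frame: x along the axle (parallel to the mixer's x), y across to the tube clip, z up; roll about x = joint - 0.18. The crown (white, smooth, 320 mm in x, 260 mm in y, friction 0.2) is straight in y and an arc in x of radius 500 mm about x = 0, z = -500 mm.
- tube_clip: Grey holder with six tubes, 160 x 24 mm, clipped on the platform at y = +112 mm, from 4 mm below to 22 mm above the crown's middle. Nominal 0.11 kg (0.07 to 0.15): it pulls its side down with about 0.12 Nm, hidden 0.07 to 0.17. Origin: its middle.
- line_rear (a point): Middle of the rear one (far from the robot) of two thin grey lines across the crown: on the surface, x = +100, y = 0, z = -10 mm in the platform frame.
- line_front (a point): Middle of the front grey line across the crown (near the robot): on the surface, x = -100, y = 0, z = -10 mm in the platform frame. The lines are 200 mm apart.
- wiper: Grey hand wiper, 122 mm tall, 0.18 kg, upright in its stand. From below: a smooth white ball foot, 30 mm diameter, on a sprung rod; flange 64 x 60 mm at 62 to 70 mm; grip 30 mm (x) by 45 mm (y) from 70 to 122 mm. Origin: under the foot when the foot is fully out; z up along the grip.
- foot (a joint): How far the wiper's foot is pushed in along the wiper's z, m: 0 = fully out, 0.03 = end of travel. Spring 300 N/m with 0.6 N preload, damping 4 Ns/m: 6 N push it in by about 18 mm.
- wiper_foot (a point): Lowest point of the wiper's ball foot; moves with the foot. The ball's centre is 15 mm above it.
- stand: Small open steel box, fixed, 56 x 82 mm, 69 mm high, which carries the wiper by its flange; the foot hangs inside, 7 mm above the table. Origin: centre of its underside. It stands to the left or to the right of the mixer.
- tube_rack: Orange tube rack with capped tubes, 160 x 100 mm, 86 mm high, fixed; stands on the other side from the wiper's stand. Leave alone.
- bottle_a: Bystander: amber reagent bottle, 70 mm across, 170 mm tall. Origin: centre of its underside. Leave alone.
- bottle_b: Bystander: white bottle, 60 mm across, 140 mm tall. Origin: centre of its underside. Leave alone.
- jar: Bystander: clear jar, 60 mm across, 70 mm tall. Origin: centre of its underside. Leave alone.
- beaker: Bystander: glass beaker, 70 mm across, 85 mm tall. Origin: centre of its underside. Leave alone.
Mind the look-alikes: they are no part of the job. Leave any blue or green look-alike of the wiper alone.

How it is judged:
By the outcome, as a careful person would: the job done as asked, in the order asked, and still so for the second after the job is handed in, while the arm keeps its last pose, push and grip.
It also fails if it takes over 72 s, if anything falls off the work surface, if the arm or the gripper's body presses on something with over 40 N, if the wrist force passes 120 N, or if a joint passes its speed limit or range.

## Working session

There is one attempt and no reset: what is moved stays moved. The work goes in short steps, Python scripts to look and compute and a tool call to move; the robot and the scene stay as the last step left them, time stands still between calls to the robot, and variables do not carry over. Pictures are saved under pics/ and viewed, at most 10 in all, crops included, and the job is handed in when it is done.

Besides the shell and the picture viewer there is one more tool, called after "Emit:" by a JSON object that holds its "op" and its "data". send_rows: Moves the arm, as the interface text tells. Its arguments: {"type":"object","properties":{"increments":{"type":"array"},"jaw":{"type":"number"}},"required":["increments"]}

```bash
mkdir -p pics
cat > h.py <<'E'
import numpy as np, cv2
from plant import ctrl
def snap(c,fn=None):
    im=ctrl.snapshot(c)
    if fn: cv2.imwrite('pics/'+fn,im[:,:,::-1])
    return im
def cal(c):
    k=ctrl.calibration(c);return np.array(k['mtx']),np.array(k['eye']),k['attitude'],k
E
python3 - <<'E'
from h import *
o=ctrl.get_obs();print(o)
for c in('top','side','wrist'):
    print(c,ctrl.calibration(c))
a=snap('top');b=snap('side')
cv2.imwrite('pics/top1.png',a[:,:,::-1]);cv2.imwrite('pics/side1.png',b[:,:,::-1])
for t in ['mixer','platform_top','tube_clip','line_rear','line_front','wiper','wiper_foot','stand','tube_rack','bottle_a','bottle_b','jar','beaker']:
    for c in('top','side'):
        print(t,c,[(np.round(d['pixel'],1).tolist(),round(d['conf'],2)) for d in ctrl.spot_point(t,c)][:4])
E
```

```text
{'clock': 0.0, 'joint_pos': array([ 8.93879639e+01,  2.05907677e+01,  6.34402935e-01, -2.16830665e-02,
       -7.01361610e+01, -1.65071582e+01]), 'qvel': array([-0.000414  , -0.13131963,  0.15093387, -0.03807143,  0.02566355,
        0.0348738 ]), 'tau': array([ 7.88056550e-04, -5.82728219e+01,  2.93041205e+01,  6.99707374e+00,
        6.96711868e-03, -1.66646969e-04]), 'tool_pos': array([0.19856249, 0.64461983, 0.22563009]), 'orientation': array([ 1.79905496e+02, -6.74914633e-03, -1.71265729e+01]), 'force': array([ 0.09793853, -1.03660777,  0.48757972]), 'moment': array([-0.06891378,  0.00421591,  0.0206482 ]), 'gripper_force': 0.0, 'opening': 0.08748484333206305}
top {'mtx': array([[475.92776039,   0.        , 317.41012206],
       [  0.        , 475.92776039, 244.51046777],
       [  0.        ,   0.        ,   1.        ]]), 'eye': array([0.45534468, 0.05425956, 1.19996737]), 'attitude': array([  5.03149913,  -0.19252993, -90.83345394])}
side {'mtx': array([[461.09977866,   0.        , 310.63391463],
       [  0.        , 461.09977866, 238.53754504],
       [  0.        ,   0.   
[... 1079 characters left out ...]
.0, 204.1], 0.52)]
stand top [([271.0, 193.1], 0.81)]
stand side [([235.8, 241.1], 0.56)]
tube_rack top [([178.6, 333.8], 0.73), ([279.6, 476.4], 0.56)]
tube_rack side [([389.1, 386.9], 0.89)]
bottle_a top [([205.6, 490.1], 0.7), ([214.5, 183.6], 0.65), ([270.6, 194.1], 0.56)]
bottle_a side [([359.1, 460.5], 0.69), ([218.8, 277.5], 0.66), ([276.2, 324.5], 0.61)]
bottle_b top [([205.6, 490.1], 0.7), ([214.5, 183.6], 0.65), ([270.6, 194.1], 0.56)]
bottle_b side [([359.1, 460.5], 0.69), ([218.8, 277.5], 0.66), ([276.2, 324.5], 0.61)]
jar top [([207.4, 218.1], 0.9), ([214.5, 183.4], 0.5)]
jar side []
beaker top [([200.1, 455.2], 0.87)]
beaker side [([337.2, 438.6], 0.85), ([232.3, 239.8], 0.48)]
```

View pics/top1.png

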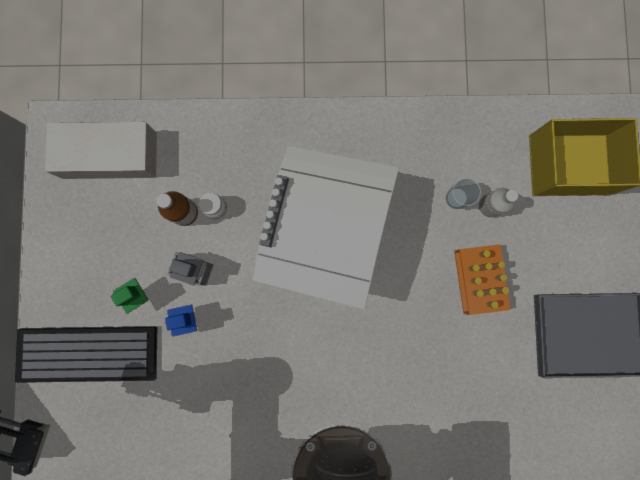

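View pics/side1.png

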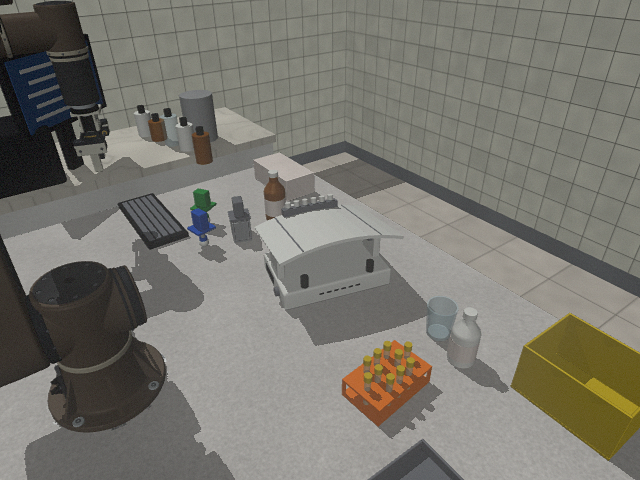

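```bash
cat >> h.py <<'E'
from scipy.spatial.transform import Rotation as R
from scipy.optimize import minimize, least_squares
def proj(P,k):
    Rm=R.from_euler('xyz',k['attitude'],degrees=True).as_matrix()
    q=(np.atleast_2d(P)-k['eye'])@Rm
    q=q*[1,-1,-1]; u=q@np.array(k['mtx']).T
    return u[:,:2]/u[:,2:]          # col,row
def ray(px,k):   # px (col,row)
    Rm=R.from_euler('xyz',k['attitude'],degrees=True).as_matrix()
    d=np.linalg.inv(np.array(k['mtx']))@[px[0],px[1],1]
    return np.array(k['eye']),Rm@(d*[1,-1,-1])
def atz(px,k,z):
    e,d=ray(px,k); return e+d*(z-e[2])/d[2]
def tri(px1,k1,px2,k2):
    e1,d1=ray(px1,k1);e2,d2=ray(px2,k2)
    s=np.linalg.lstsq(np.c_[d1,-d2],e2-e1,rcond=None)[0]
    a,b=e1+s[0]*d1,e2+s[1]*d2
    return (a+b)/2,np.linalg.norm(a-b)
def plat(P,pose,th):   # platform-frame pts -> world; pose=(x,y,yaw) of mixer, th=roll
    q=np.atleast_2d(P)+[0,0,.06]
    q=R.from_euler('x',th).apply(q)+[0,0,.11]
    return R.from_euler('z',pose[2]).apply(q)+[pose[0],pose[1],0]
def cz(x): return np.sqrt(.25-x*x)-.5
yy=np.linspace(-.125,.09,120)
LN={s:np.c_[np.full(120,s*.1),yy,np.full(120,cz(.1))] for s in(1,-1)}
def score(g,k,pose,th,off=(0,0)):
    t=0
    for L in LN.values():
        p=proj(plat(L,pose,th),k)+off
        d=np.gradient(p,axis=0);n=np.c_[-d[:,1],d[:,0]];n/=np.linalg.norm(n,axis=1)[:,None]
        f=lambda q:cv2.remap(g,q[:,0].astype('f4')[None],q[:,1].astype('f4')[None],cv2.INTER_LINEAR)[0]
        t+=np.clip(np.minimum(f(p+4*n),f(p-4*n))-f(p),-10,40).mean()
    return t
def grey(im,s=.8): return cv2.GaussianBlur(cv2.cvtColor(im,cv2.COLOR_RGB2GRAY).astype('f4'),(0,0),s)
E
python3 - <<'E'
from h import *
k1,k2=ctrl.calibration('top'),ctrl.calibration('side')
T={'platform_top':((321.6,223.4),(323.4,224.6)),'rear':((333.9,180.7),(358.6,220.9)),'front':((311.1,269.5),(286.1,232.5)),'clip':((275.5,213.5),(307.8,207.7))}
W={n:tri(a,k1,b,k2) for n,(a,b) in T.items()}
for n,w in W.items():print(n,w[0].round(4),round(w[1],4))
pts=np.array([[0,0,0],[.1,0,-.0101],[-.1,0,-.0101]])
obs=np.array([T[n] for n in('platform_top','rear','front')])
def res(p,th=-.18):
    w=plat(pts,p,th); return np.r_[(proj(w,k1)-obs[:,0]).ravel(),(proj(w,k2)-obs[:,1]).ravel()]
s=least_squares(res,[.6,.05,-.25]);print(s.x,s.fun.round(1))
g={c:grey(cv2.imread(f'pics/{c}1.png')[:,:,::-1].copy(),1.2) for c in('top','side')}
K={'top':k1,'side':k2}
for sg in (1.5,.8):
    g={c:grey(cv2.imread(f'pics/{c}1.png')[:,:,::-1].copy(),sg) for c in K}
    f=lambda p:-sum(score(g[c],K[c],p[:3],-.18) for c in K)
    x0=s.x if sg==1.5 else m.x
    m=minimize(f,x0,method='Nelder-Mead',options=dict(initial_simplex=x0+np.r_[np.zeros((1,3)),np.diag([.006,.006,.03])],xatol=1e-5,fatol=1e-4))
    print(m.x,m.fun)
for c in K:
    f=lambda p:-score(g[c],K[c],m.x,-.18,p)
    mm=minimize(f,[0,0],method='Nelder-Mead',options=dict(initial_simplex=[[0,0],[2,0],[0,2]]));print(c,'off',mm.x,mm.fun)
    th=np.linspace(-.3,.3,121);sc=[score(g[c],K[c],m.x,t) for t in th];i=np.argmax(sc);print(c,'th',th[i],sc[i],'fwhm',(np.array(sc)>sc[i]/2).sum()*.005)
# wiper candidates
for c in K:
    snap(c)
    for t in('wiper','stand'):
        for d in ctrl.trace(t,c)[:4]:
            r,cc=np.nonzero(d['mask']);print(t,c,round(d['conf'],2),np.round(d['bbox']),cc.mean().round(1),r.mean().round(1))
im=cv2.imread('pics/top1.png')[230:350,90:250];cv2.imwrite('pics/crop1.png',cv2.resize(im,None,fx=5,fy=5,interpolation=cv2.INTER_CUBIC))
E
```

```text
platform_top [0.5945 0.0388 0.1611] 0.0028
rear [0.6909 0.0101 0.1516] 0.0012
front [0.494  0.063  0.1625] 0.0041
clip [0.617  0.141  0.1585] 0.0002
[ 0.58900265  0.02743253 -0.27865058] [ 0.9  0.1  1.   0.5  0.2 -1.4 -1.1 -2.1 -0.7 -1.8 -0.4  0.9]
[ 0.59693251  0.04449928 -0.26203476] -85.38908386230469
[ 0.59640879  0.04364399 -0.26179147] -137.19105529785156
top off [1.23546433 0.28349362] -71.30572509765625
top th -0.175 71.242386 fwhm 0.55
side off [0.03636715 0.00394597] -65.97563171386719
side th -0.18 65.957825 fwhm 0.17500000000000002
wiper top 0.94 [113. 279. 151. 313.] 129.2 295.9
wiper top 0.89 [167. 305. 196. 334.] 180.5 320.2
wiper top 0.61 [167. 255. 201. 284.] 185.7 268.1
stand top 0.78 [168. 252. 216. 284.] 201.3 271.9
stand top 0.41 [455. 245. 511. 319.] 482.0 279.6
wiper side 0.82 [187. 209. 218. 246.] 200.3 225.6
wiper side 0.8 [229. 196. 249. 221.] 237.9 210.2
wiper side 0.56 [191. 191. 218. 222.] 202.6 200.4
stand side 0.55 [231. 220. 254. 243.] 241.3 230.5
```

View pics/crop1.png

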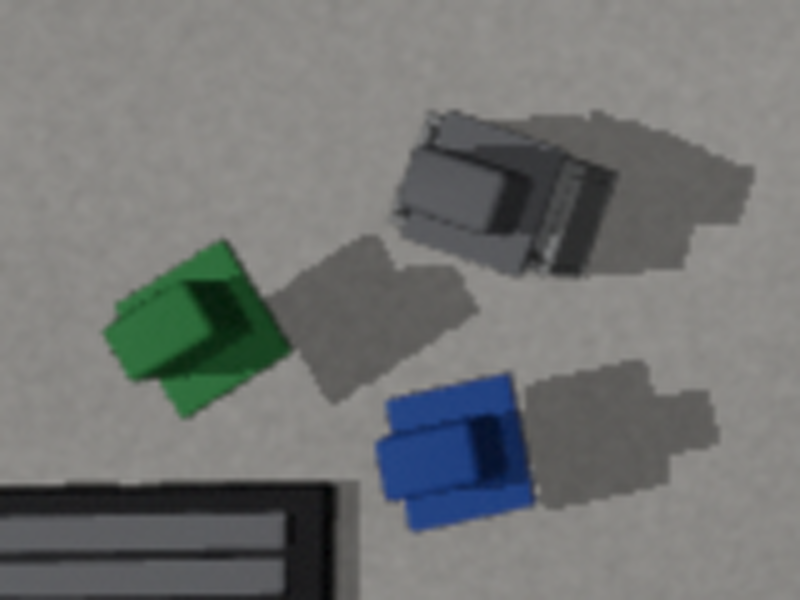

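Run:
```python
from h import *
K={c:ctrl.calibration(c) for c in('top','side')}
pose=np.array([0.5964,.0436,-.2618])
C=np.array([[.16,.13,cz(.16)],[.16,-.13,cz(.16)],[-.16,-.13,cz(.16)],[-.16,.13,cz(.16)]])
print('pred corners',proj(plat(C,pose,-.18),K['top']).round(1).tolist())
for c in K:
    im=snap(c);g=cv2.cvtColor(im,cv2.COLOR_RGB2GRAY).astype('f4')
    d=ctrl.trace('platform_top',c)
    if d:
        m=d[0]['mask'].astype('u1');print(c,d[0]['conf'],d[0]['bbox'],m.sum());
        if c=='top':
            cn=max(cv2.findContours(m,0,1)[0],key=cv2.contourArea);print(cv2.boxPoints(cv2.minAreaRect(cn)).round(1).tolist(), cv2.approxPolyDP(cn,6,True)[:,0].tolist())
    for s in(1,-1):
        y=np.arange(-.17,.15,.01);P=np.c_[np.full(len(y),s*.1),y,np.full(len(y),cz(.1))]
        p=proj(plat(P,pose,-.18),K[c]).astype('f4');d=np.gradient(p,axis=0);n=np.c_[-d[:,1],d[:,0]];n/=np.linalg.norm(n,axis=1)[:,None]
        f=lambda q:cv2.remap(g,q[:,0].astype('f4')[None],q[:,1].astype('f4')[None],1)[0]
        print(c,s,list(zip((y*1000).round().astype(int).tolist(),np.round(np.minimum(f(p+4*n),f(p-4*n))-f(p)).astype(int).tolist())))
print('grip top',atz((180.4,268),K['top'],.129), tri((180.4,268),K['top'],(238,198),K['side']))
for n,r in dict(bottle_a=((173,203),.17),bottle_b=((508,197),.14)).items(): print(n,atz(r[0],K['top'],r[1]))
```

```text
pred corners [[280.5, 144.1], [390.8, 165.5], [356.4, 306.8], [244.9, 278.1]]
top 0.86 [253.4, 147.8, 398.9, 310.0] 16505
[[249.1999969482422, 281.29998779296875], [283.20001220703125, 140.10000610351562], [398.6000061035156, 167.89999389648438], [364.6000061035156, 309.1000061035156]] [[289, 146], [253, 277], [363, 308], [397, 168]]
top 1 [(-170, -1), (-160, -1), (-150, -2), (-140, 52), (-130, 50), (-120, 51), (-110, 53), (-100, 53), (-90, 56), (-80, 56), (-70, 54), (-60, 51), (-50, 51), (-40, 50), (-30, 50), (-20, 52), (-10, 54), (0, 51), (10, 56), (20, 54), (30, 53), (40, 51), (50, 50), (60, 52), (70, 54), (80, 51), (90, 56), (100, 50), (110, 22), (120, -2), (130, -2), (140, -1)]
top -1 [(-170, 1), (-160, 2), (-150, 0), (-140, 43), (-130, 44), (-120, 47), (-110, 48), (-100, 50), (-90, 47), (-80, 48), (-70, 49), (-60, 44), (-50, 43), (-40, 45), (-30, 44), (-20, 46), (-10, 47), (0, 48), (10, 47), (20, 47), (30, 48), (40, 48), (50, 45), (60, 46), (70, 46), (80, 43), (90, 43), (100, 41), (110, 20), (120, -1), (130, 1), (140, 0)]
side 0.67 [255.7, 195.2, 401.2, 267.8] 5450
side 1 [(-17
[... 223 characters left out ...]
, 49), (40, 47), (50, 44), (60, 53), (70, 47), (80, 47), (90, 48), (100, -3), (110, -62), (120, -72), (130, -50), (140, -1)]
side -1 [(-170, 1), (-160, -8), (-150, -18), (-140, 72), (-130, 60), (-120, 71), (-110, 77), (-100, 70), (-90, 58), (-80, 70), (-70, 73), (-60, 68), (-50, 61), (-40, 62), (-30, 71), (-20, 73), (-10, 69), (0, 69), (10, 71), (20, 63), (30, 71), (40, 62), (50, 64), (60, 64), (70, 74), (80, 74), (90, 64), (100, 32), (110, 45), (120, -44), (130, -64), (140, -60)]
grip top [0.50098033 0.35789862 0.129     ] (array([0.50328219, 0.35492867, 0.13469001]), np.float64(0.005742394864132158))
bottle_a [0.64159469 0.36395828 0.17      ]
bottle_b [ 0.65018655 -0.38266871  0.14      ]
```

Emit:
{"op": "send_rows", "data": {"increments": [[[0.15, -0.15, 0, 0], [0.4, -0.4, 0, 0], [0.7, -0.7, 0, 0], [1, -1, 0, 0]]], "jaw": 1}}

```text
clock: 2.4
tool_pos: [0.3624, 0.4811, 0.2268]
orientation: [-180.0, -0.0, -17.1]
force: [1.8, 0.8, 0.8]
opening: 0.0877
gripper_force: 0.0
```

Emit:
{"op": "send_rows", "data": {"increments": [[[0.2, -0.16, 0, 0], [0.4, -0.35, 0, 0], [0.51, -0.435, 0, 0], [0.51, -0.435, 0, 0]]]}}

```text
clock: 2.9
tool_pos: [0.4646, 0.394, 0.2265]
orientation: [180.0, -0.0, -17.3]
force: [-0.5, 0.5, -0.3]
opening: 0.0876
gripper_force: 0.0
```

Run:
```python
from h import *
o=ctrl.get_obs();k=ctrl.calibration('wrist');im=snap('wrist','w1.png');print(o['clock'],o['tool_pos'],o['orientation'],ctrl.grasp_offset,{q:k[q] for q in('eye','attitude')})
for t in('wiper','stand'):
    for d in ctrl.trace(t,'wrist')[:3]:
        cn=max(cv2.findContours(d['mask'].astype('u1'),0,1)[0],key=cv2.contourArea);print(t,d['conf'],cv2.minAreaRect(cn),d['bbox'])
```

```text
2.9 [0.46464418 0.39403243 0.22654269] [ 1.79995055e+02 -3.89055978e-03 -1.72893498e+01] 0.0188 {'eye': array([0.54488461, 0.37012824, 0.38413061]), 'attitude': array([-1.79491952e+01, -2.10016658e-02, -1.07276087e+02])}
wiper 0.65 ((343.6438293457031, 170.6578369140625), (67.97303009033203, 71.96871185302734), 2.6630005836486816) [310.7, 131.5, 382.9, 211.4]
wiper 0.61 ((236.4672393798828, 266.365966796875), (63.61193084716797, 60.189849853515625), 39.40066146850586) [194.4, 226.1, 277.7, 303.3]
wiper 0.58 ((366.1000061035156, 290.2000427246094), (72.89581298828125, 58.13776779174805), 63.43495178222656) [327.9, 248.3, 402.2, 329.6]
stand 0.95 ((305.09576416015625, 168.47848510742188), (11.49674129486084, 61.173133850097656), 1.3639274835586548) [298.1, 136.8, 388.8, 205.5]
stand 0.39 ((598.0, 77.0), (154.0, 82.0), 90.0) [555.3, 0.7, 639.6, 156.4]
```

View pics/w1.png

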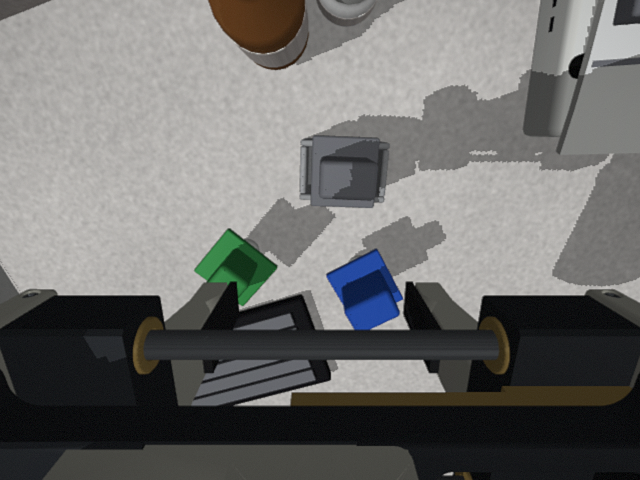

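Emit:
{"op": "send_rows", "data": {"increments": [[[0.09, -0.09, 0, 0], [0.18, -0.18, 0, 0], [0.18, -0.18, 0, 0]]]}}

```text
clock: 3.42
tool_pos: [0.4993, 0.3595, 0.2265]
orientation: [180.0, -0.0, -17.1]
force: [-0.3, -0.3, -0.6]
opening: 0.0876
gripper_force: 0.0
```

Run:
```python
from h import *
o=ctrl.get_obs();k=ctrl.calibration('wrist');im=snap('wrist','w2.png');print(o['clock'],o['tool_pos'],o['orientation'],o['force'],{q:k[q].tolist() for q in('eye','attitude')})
for t in('wiper','stand'):
    for d in ctrl.trace(t,'wrist')[:2]:
        cn=max(cv2.findContours(d['mask'].astype('u1'),0,1)[0],key=cv2.contourArea);print(t,d['conf'],cv2.minAreaRect(cn),d['bbox'])
a=cv2.imread('pics/w1.png')[110:230,270:430];b=im[160:320,240:420,::-1]
c=np.zeros((600,800,3),'u1');a=cv2.resize(a,(400,300),interpolation=2);b=cv2.resize(b,None,fx=2.2,fy=2.2,interpolation=2)
c[:300,:400]=a;c[:b.shape[0],400:400+b.shape[1]]=b[:, :400];cv2.imwrite('pics/crop2.png',c)
```

```text
3.425 [0.49932147 0.35947898 0.22651285] [ 1.79993203e+02 -1.50103589e-03 -1.71246069e+01] [-0.2917614  -0.29264101 -0.57325897] {'eye': [0.5796201695298876, 0.33579744941152095, 0.384081071453675], 'attitude': [-17.9553275157348, -0.023190559971196803, -107.11436579037088]}
wiper 0.86 ((339.5, 308.0), (42.0, 71.0), 90.0) [304.8, 285.2, 374.4, 371.9]
wiper 0.86 ((220.58050537109375, 294.4469909667969), (73.86433410644531, 50.49425506591797), 18.7413387298584) [181.1, 269.2, 256.5, 326.8]
stand 0.97 ((318.62603759765625, 209.8504180908203), (85.83889770507812, 65.58936309814453), 2.4195094108581543) [275.3, 175.1, 359.6, 246.5]
stand 0.24 ((578.0, 105.0), (210.0, 122.0), 90.0) [517.8, 1.3, 640.0, 213.5]
```

View pics/crop2.png

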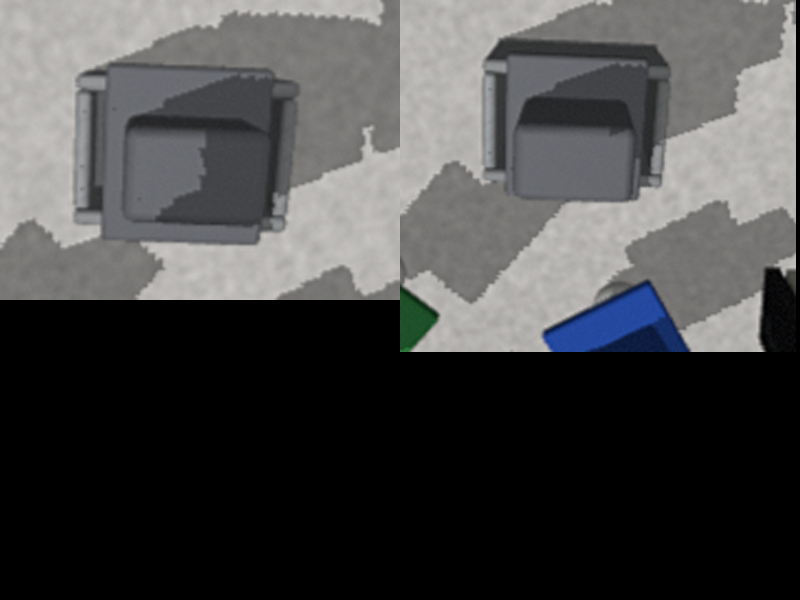

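Run:
```python
from h import *
k2=ctrl.calibration('wrist');k1=dict(k2);k1['eye']=np.array([.54488461,.37012824,.38413061]);k1['attitude']=np.array([-17.949,-.021,-107.276])
print(tri((348.8,178.4),k1,(318.9,233.2),k2))
kt=ctrl.calibration('top');print(atz((318.9,233.2),k2,.129),atz((348.8,178.4),k1,.129))
# yaw from bottom edge of grip
for k,a,b in((k1,(320.4,196.8),(375.2,198.8)),(k2,(291.8,249.1),(345.5,250.9))):
    d=atz(a,k,.129)-atz(b,k,.129);print(d,np.degrees(np.arctan2(-d[0],d[1])))
```

```text
(array([0.50678503, 0.36025556, 0.13602752]), np.float64(0.00011987174052233085))
[0.50478583 0.36096658 0.129     ] [0.50566168 0.35993212 0.129     ]
[0.01410871 0.0400839  0.        ] -19.391020859836342
[0.01430826 0.04132645 0.        ] -19.097141673726455
```

Emit:
{"op": "send_rows", "data": {"increments": [[[0.026, 0.0025, -0.15, -0.023], [0.026, 0.0025, -0.4, -0.023], [0.026, 0.0025, -0.6, -0.023], [0.026, 0.0025, -0.7, -0.023], [0.026, 0.0025, -0.7, -0.023]]]}}

```text
clock: 4.2
tool_pos: [0.5031, 0.3599, 0.0849]
orientation: [179.8, 0.1, -19.0]
force: [0.8, -0.6, 0.5]
opening: 0.0876
gripper_force: 0.0
```

Emit:
{"op": "send_rows", "data": {"increments": [[[0, 0, 0, 0], [0, 0, 0, 0], [0, 0, 0, 0], [0, 0, 0, 0], [0, 0, 0, 0], [0, 0, 0, 0]]], "jaw": 0}}

```text
clock: 4.95
tool_pos: [0.5046, 0.36, 0.0868]
orientation: [-180.0, -0.0, -19.1]
force: [-0.2, -0.4, 2.5]
opening: 0.0446
gripper_force: 30.0
```

Emit:
{"op": "send_rows", "data": {"increments": [[[0, 0, 0.1, 0], [0, 0, 0.3, 0], [0, 0, 0.55, 0], [0, 0, 0.8, 0], [0, 0, 1, 0], [0, 0, 1, 0]]]}}

```text
clock: 5.7
tool_pos: [0.5056, 0.361, 0.2902]
orientation: [-179.7, -0.1, -19.1]
force: [-0.7, -0.5, -2.9]
opening: 0.0446
gripper_force: 30.0
```

Emit:
{"op": "send_rows", "data": {"increments": [[[0.05, -0.1, 0.1, 0], [0.15, -0.3, 0.175, 0], [0.25, -0.55, 0.175, 0], [0.36, -0.8, 0.175, 0], [0.46, -1, 0.175, 0], [0.46, -1, 0.175, 0]]]}}

```text
clock: 6.45
tool_pos: [0.5969, 0.1572, 0.3198]
orientation: [179.9, 0.1, -19.3]
force: [-0.5, 0.4, -1.8]
opening: 0.045
gripper_force: 30.0
```

Emit:
{"op": "send_rows", "data": {"increments": [[[0.12, -0.25, 0, 0], [0.24, -0.5, 0, 0], [0.34, -0.8, 0, 0], [0.4, -1, 0, 0], [0.41, -1, 0, 0], [0.41, -1, 0, 0], [0.41, -1, 0, 0]]]}}

```text
clock: 7.32
tool_pos: [0.6782, -0.0387, 0.3212]
orientation: [-180.0, 0.0, -19.0]
force: [0.0, 0.2, -0.8]
opening: 0.0445
gripper_force: 30.0
```

```bash
cat >> h.py <<'E'
POSE=np.array([0.592,.027,-.262])
def theta(c='side',th=np.linspace(-.3,.3,241),fn=None,off=(0,0)):
    k=ctrl.calibration(c);im=snap(c,fn);g=grey(im,1.)
    s=np.array([score(g,k,POSE,t,off) for t in th]);i=int(np.clip(s.argmax(),1,len(th)-2))
    a,b,d=s[i-1:i+2];return th[i]+(th[1]-th[0])*.5*(a-d)/(a-2*b+d+1e-9),s[i]
def mixf(p):  # world -> mixer xy
    return R.from_euler('z',-POSE[2]).apply(np.r_[p[0]-POSE[0],p[1]-POSE[1],0])[:2]
E
python3 - <<'E'
from h import *
o=ctrl.get_obs();print(o['clock'],o['tool_pos'],o['orientation'],'F',o['force'],o['moment'],o['opening'])
print('mix',mixf(o['tool_pos']))
g=grey(cv2.imread('pics/side1.png')[:,:,::-1].copy(),1.);k=ctrl.calibration('side')
th=np.linspace(-.3,.3,241);print('th0 side',th[np.argmax([score(g,k,POSE,t) for t in th])])
print(theta('side',fn='side2.png'));print(theta('top',fn='top2.png'))
F=[]
for i in range(3): snap('top');F.append(ctrl.get_obs()['force'])
print(np.mean(F,0))
E
```

```text
7.325 [ 0.67823914 -0.03866804  0.32119313] [-1.79998632e+02  3.38260813e-02 -1.90145976e+01] F [ 0.03036534  0.15624678 -0.83628833] [ 0.0299373  -0.00271176 -0.00726681] 0.04446317894681056
mix [ 0.100305 -0.04109 ]
th0 side -0.2075
(np.float64(-0.2112556790275049), np.float32(49.964184))
(np.float64(-0.17462054125631052), np.float32(31.032877))
[ 0.62238612  0.19569427 -1.95026654]
```

View pics/side2.png

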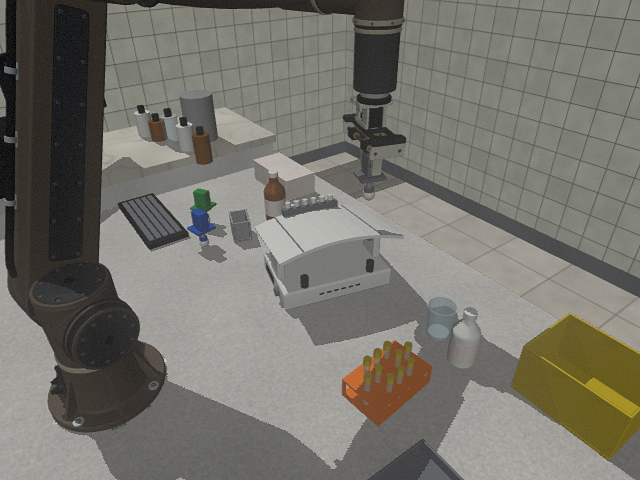

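Emit:
{"op": "send_rows", "data": {"increments": [[[0, -0.01, -0.1, 0], [0.001, -0.022, -0.22, 0], [0.001, -0.022, -0.31, 0], [0.001, -0.022, -0.33, 0]]]}}

```text
clock: 8.07
tool_pos: [0.6781, -0.0443, 0.2542]
orientation: [179.9, 0.1, -19.1]
force: [0.3, 0.4, -1.5]
opening: 0.0449
gripper_force: 30.0
```

```bash
cat > fit.py <<'E'
from h import *
import h
k=ctrl.calibration('side');g=grey(cv2.imread('pics/side1.png')[:,:,::-1].copy(),1.)
ys={'in':np.linspace(-.125,.09,120),'out':np.linspace(-.148,-.133,120)}
def setL(y):
    for s in(1,-1): h.LN[s]=np.c_[np.full(120,s*.1),y,np.full(120,cz(.1))]
def f(p):
    q=POSE+[0,0,p[2]];setL(ys['in']);a=score(g,k,q,-.18,p[:2]);setL(ys['out']);b=score(g,k,q,-.18,p[:2]);setL(ys['in']);return -a+.3*b
best=None
for x in(-4,0,4):
  for y in(-3,0,3):
    m=minimize(f,[x,y,0],method='Nelder-Mead',options=dict(initial_simplex=np.array([[x,y,0],[x+2,y,0],[x,y+2,0],[x,y,.02]])))
    if best is None or m.fun<best.fun: best=m
print(best.x,best.fun)
setL(ys['in'])
th=np.linspace(-.3,.3,241);print(th[np.argmax([score(g,k,POSE+[0,0,best.x[2]],t,best.x[:2]) for t in th])])
E
python3 fit.py
python3 - <<'E'
from h import *
print(mixf(ctrl.get_obs()['tool_pos']),ctrl.get_obs()['tool_pos'],ctrl.get_obs()['force'],theta('side'))
E
```

```text
[-0.81870225 -1.98516049  0.01244253] -61.10600280761719
-0.1725
[ 0.10162826 -0.04654316] [ 0.6781048  -0.04427785  0.25419255] [ 0.27318172  0.39053137 -1.54650741] (np.float64(-0.19988267376966004), np.float32(44.973495))
```

```bash
cat >> h.py <<'E'
F0=-1.85
def tick(fn=None):
    global POSE
    o=ctrl.get_obs();p=mixf(o['tool_pos'])
    P=POSE.copy();POSE=P+[0,0,.0124];t,s=theta('side',fn=fn,off=(-.82,-1.99));POSE=P
    o2=ctrl.get_obs();Fz=[o['force'][2]-F0,o2['force'][2]-F0]
    th=t-.0075;Y,h=p[1],cz(0)*0
    hb=.06-.5+np.sqrt(.515**2-p[0]**2)           # ball centre above axle, level
    yp=(Y+hb*np.sin(th))/np.cos(th);zc=.11+hb*np.cos(th)+yp*np.sin(th)
    comp=zc-.015-(o['tool_pos'][2]-.0798)
    print(f"t={o['clock']:.2f} x={p[0]*1e3:.1f} Y={Y*1e3:.1f} yp={yp*1e3:.1f} z={o['tool_pos'][2]*1e3:.1f} th={th:.3f}({s:.0f}) comp={comp*1e3:.1f} Fmodel={.6+300*comp:.1f} F={Fz[0]:.1f},{Fz[1]:.1f} Fxy={np.round(o['force'][:2],1)} zlev6={(.11+hb-.015-.018+.0798)*1e3:.1f} ori={np.round(o['orientation'],1)} op={o['opening']*1e3:.1f}")
E
cat > t.py <<'E'
from h import *
import sys
tick(sys.argv[1] if len(sys.argv)>1 else None)
E
python3 t.py
```

```text
t=8.12 x=101.9 Y=-46.5 yp=-58.8 z=254.6 th=-0.177(57) comp=-5.7 Fmodel=-1.1 F=-0.8,0.3 Fxy=[-0.3 -0.2] zlev6=221.6 ori=[ 1.80e+02  1.00e-01 -1.91e+01] op=45.0
```

Emit:
{"op": "send_rows", "data": {"increments": [[[0.007, -0.002, -0.02, 0], [0.007, -0.002, -0.04, 0], [0.007, -0.002, -0.055, 0], [0.007, -0.002, -0.07, 0]]]}}

```text
clock: 8.68
tool_pos: [0.6806, -0.0448, 0.2421]
orientation: [-180.0, -0.1, -19.1]
force: [0.7, -0.2, 2.1]
opening: 0.0446
gripper_force: 30.0
```

```bash
python3 t.py
```

```text
t=8.68 x=104.2 Y=-46.4 yp=-58.6 z=242.1 th=-0.176(55) comp=6.3 Fmodel=2.5 F=3.9,3.0 Fxy=[ 0.7 -0.2] zlev6=221.1 ori=[-1.80e+02 -1.00e-01 -1.91e+01] op=44.6
```

Emit:
{"op": "send_rows", "data": {"increments": [[[0, 0, -0.012, 0], [0, 0, -0.025, 0], [0, 0, -0.038, 0], [0, 0, -0.045, 0]]]}}

```text
clock: 9.22
tool_pos: [0.6803, -0.045, 0.2327]
orientation: [180.0, -0.0, -19.1]
force: [0.6, -0.5, 3.9]
opening: 0.0452
gripper_force: 30.0
```

```bash
python3 t.py
```

```text
t=9.22 x=103.9 Y=-46.7 yp=-57.2 z=232.7 th=-0.153(47) comp=14.5 Fmodel=4.9 F=5.8,5.0 Fxy=[ 0.6 -0.5] zlev6=221.2 ori=[180.   -0.  -19.1] op=45.2
```

Emit:
{"op": "send_rows", "data": {"increments": [[[0, 0, -0.005, 0], [0, 0, -0.01, 0], [0, 0, -0.015, 0], [0, 0, -0.02, 0]]]}}

```text
clock: 9.78
tool_pos: [0.6801, -0.0449, 0.2285]
orientation: [180.0, 0.0, -19.1]
force: [1.1, -0.1, 3.9]
opening: 0.045
gripper_force: 30.0
```

```bash
python3 t.py
```

```text
t=9.78 x=103.7 Y=-46.6 yp=-52.5 z=228.5 th=-0.088(46) comp=15.1 Fmodel=5.1 F=5.7,6.3 Fxy=[ 1.1 -0.1] zlev6=221.3 ori=[180.    0.  -19.1] op=45.0
```

Emit:
{"op": "send_rows", "data": {"increments": [[[0.002, 0.008, -0.004, 0], [0.005, 0.018, -0.008, 0], [0.009, 0.032, -0.012, 0], [0.012, 0.046, -0.015, 0]]]}}

```text
clock: 10.32
tool_pos: [0.6826, -0.0354, 0.2255]
orientation: [180.0, -0.0, -19.1]
force: [1.7, -1.3, 4.7]
opening: 0.0446
gripper_force: 30.0
```

```bash
python3 t.py
```

```text
t=10.32 x=103.6 Y=-36.8 yp=-38.8 z=225.5 th=-0.031(44) comp=14.9 Fmodel=5.1 F=6.6,6.3 Fxy=[ 1.7 -1.3] zlev6=221.3 ori=[180.   -0.  -19.1] op=44.6
```

Emit:
{"op": "send_rows", "data": {"increments": [[[0.003, 0.012, 0, 0], [0.006, 0.024, 0, 0], [0.009, 0.035, 0, 0], [0.011, 0.042, 0, 0]]]}}

```text
clock: 10.88
tool_pos: [0.6847, -0.0271, 0.2255]
orientation: [180.0, 0.0, -19.1]
force: [0.7, -1.5, 3.8]
opening: 0.0447
gripper_force: 30.0
```

```bash
python3 t.py
```

```text
t=10.88 x=103.5 Y=-28.2 yp=-29.6 z=225.5 th=-0.021(45) comp=14.4 Fmodel=4.9 F=5.7,5.8 Fxy=[ 0.7 -1.5] zlev6=221.3 ori=[180.    0.  -19.1] op=44.7
```

Emit:
{"op": "send_rows", "data": {"increments": [[[-0.001, -0.004, 0, 0], [-0.001, -0.006, 0, 0], [-0.001, -0.006, 0, 0], [-0.001, -0.006, 0, 0]]]}}

```text
clock: 11.42
tool_pos: [0.6843, -0.0287, 0.2255]
orientation: [180.0, 0.0, -19.1]
force: [-0.3, -1.7, 3.7]
opening: 0.0449
gripper_force: 30.0
```

```bash
python3 t.py side3.png
```

```text
t=11.43 x=103.6 Y=-29.9 yp=-28.5 z=225.5 th=0.022(45) comp=13.2 Fmodel=4.5 F=5.6,4.4 Fxy=[-0.3 -1.7] zlev6=221.3 ori=[180.    0.  -19.1] op=44.9
```

View pics/side3.png

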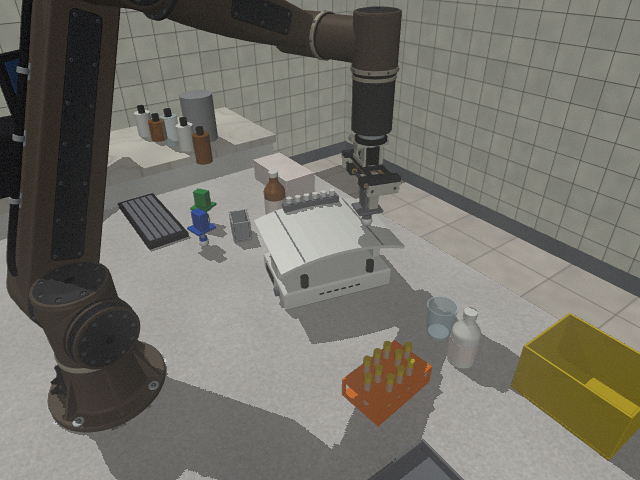

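```bash
cat > plan.py <<'E'
# tick + suggested rows: python3 plan.py tau n vx_mm_per_row
from h import *
import sys
def meas(fn=None):
    global POSE
    import h
    o=ctrl.get_obs();p=mixf(o['tool_pos'])
    h.POSE=POSE+[0,0,.0124];t,s=h.theta('side',fn=fn,off=(-.82,-1.99));h.POSE=POSE
    return o,p,t-.0075,s,(o['force'][2]+ctrl.get_obs()['force'][2])/2-F0
def ztcp(x,Y,th,N=6):
    hb=.06-.5+np.sqrt(.515**2-x*x);yp=(Y+hb*np.sin(th))/np.cos(th)
    return .11+hb*np.cos(th)+yp*np.sin(th)-.015+.0798+.0026-(N-.6)/300
if __name__=='__main__':
    tau,n,vx=float(sys.argv[1]),int(sys.argv[2]),float(sys.argv[3])/1e3
    xend=float(sys.argv[4])/1e3 if len(sys.argv)>4 else -.103
    o,p,th,s,F=meas();x,Y=p;z=o['tool_pos'][2]
    hb=.06-.5+np.sqrt(.515**2-x*x)
    yp=Y+hb*th
    Yt=(1.2*th-tau)/6-hb*th; Yt=np.clip(Yt,Y-.012,Y+.012)
    Fm=.6+300*(ztcp(x,Y,th,.6)-z)
    thdot=(.6*th-tau-6*yp)/.6
    print(f"t={o['clock']:.2f} x={x*1e3:.1f} Y={Y*1e3:.1f} z={z*1e3:.1f} th={th:.3f}({s:.0f}) F={F:.1f} Fmod={Fm:.1f} Fxy={np.round(o['force'][:2],1)} Ytarget={Yt*1e3:.1f} op={o['opening']*1e3:.1f} ori={np.round(o['orientation'][:2],1)}")
    w=np.array([np.cos(POSE[2]),np.sin(POSE[2])]);rows=[]
    for i in range(1,n+1):
        a=min(1,i/min(n,4)); xx=max(x-vx*i,xend);YY=Y+(Yt-Y)*a;dx=xx-x;dY=YY-Y
        q=(dx*w+dY*np.array([-w[1],w[0]]))/.2
        rows.append([round(q[0],3),round(q[1],3),round((ztcp(xx,YY,th*(1-.4*i/n))-z)/.2,3),0])
    print(rows)
E
python3 plan.py .115 5 3.3
```

```text
t=11.47 x=103.6 Y=-29.9 z=225.5 th=0.022(45) F=4.7 Fmod=5.3 Fxy=[ 0.8 -1.2] Ytarget=-17.9 op=44.7 ori=[180.   0.]
[[np.float64(-0.012), np.float64(0.019), np.float64(-0.008), 0], [np.float64(-0.024), np.float64(0.038), np.float64(-0.004), 0], [np.float64(-0.036), np.float64(0.056), np.float64(-0.0), 0], [np.float64(-0.048), np.float64(0.075), np.float64(0.003), 0], [np.float64(-0.064), np.float64(0.079), np.float64(0.006), 0]]
```

Emit:
{"op": "send_rows", "data": {"increments": [[[-0.012, 0.019, -0.006, 0], [-0.024, 0.038, -0.004, 0], [-0.036, 0.056, 0, 0], [-0.048, 0.075, 0.003, 0], [-0.064, 0.079, 0.006, 0]]]}}

```text
clock: 12.15
tool_pos: [0.6718, -0.012, 0.2269]
orientation: [-180.0, -0.0, -19.1]
force: [1.6, -0.7, 3.7]
opening: 0.0448
gripper_force: 30.0
```

```bash
sed -i 's/round(q\[0\],3),round(q\[1\],3),round((ztcp/round(float(q[0]),3),round(float(q[1]),3),round(float(ztcp/; s/-z)\/.2,3),0\]/-z)\/.2,3),0]/' plan.py; sed -i 's/round(float(ztcp(xx,YY,th\*(1-.4\*i\/n))-z)\/.2,3)/round(float((ztcp(xx,YY,th*(1-.4*i\/n))-z)\/.2),3)/' plan.py; python3 plan.py .115 5 3.3
```

```text
t=12.15 x=87.1 Y=-17.0 z=226.9 th=0.001(46) F=5.4 Fmod=6.0 Fxy=[ 1.6 -0.7] Ytarget=-19.0 op=44.8 ori=[-180.   -0.]
[[-0.017, 0.002, 0.003, 0], [-0.033, 0.004, 0.006, 0], [-0.05, 0.006, 0.008, 0], [-0.066, 0.007, 0.011, 0], [-0.082, 0.012, 0.013, 0]]
```

Emit:
{"op": "send_rows", "data": {"increments": [[[-0.017, 0.002, 0.002, 0], [-0.033, 0.004, 0.005, 0], [-0.05, 0.006, 0.007, 0], [-0.066, 0.007, 0.01, 0], [-0.082, 0.012, 0.012, 0]]]}}

```text
clock: 12.82
tool_pos: [0.655, -0.0103, 0.2292]
orientation: [180.0, 0.0, -19.1]
force: [2.2, -1.2, 3.5]
opening: 0.0449
gripper_force: 30.0
```

```bash
python3 plan.py .115 5 3.3
```

```text
t=12.82 x=70.5 Y=-19.7 z=229.2 th=0.018(45) F=5.8 Fmod=6.0 Fxy=[ 2.2 -1.2] Ytarget=-16.8 op=44.9 ori=[180.   0.]
[[-0.015, 0.008, 0.002, 0], [-0.03, 0.016, 0.005, 0], [-0.045, 0.024, 0.007, 0], [-0.06, 0.031, 0.009, 0], [-0.076, 0.036, 0.011, 0]]
```

Emit:
{"op": "send_rows", "data": {"increments": [[[-0.014, 0.011, 0.002, 0], [-0.028, 0.022, 0.004, 0], [-0.043, 0.033, 0.006, 0], [-0.057, 0.044, 0.008, 0], [-0.073, 0.048, 0.01, 0]]]}}

```text
clock: 13.5
tool_pos: [0.6406, -0.0003, 0.2312]
orientation: [-180.0, -0.0, -19.1]
force: [1.6, 0.3, 3.5]
opening: 0.0449
gripper_force: 30.0
```

```bash
python3 plan.py .1 5 3.3
```

```text
t=13.50 x=54.0 Y=-13.8 z=231.2 th=-0.010(46) F=5.8 Fmod=6.1 Fxy=[1.6 0.3] Ytarget=-18.0 op=44.9 ori=[-180.   -0.]
[[-0.017, -0.001, 0.004, 0], [-0.035, -0.002, 0.006, 0], [-0.052, -0.002, 0.007, 0], [-0.069, -0.003, 0.008, 0], [-0.085, 0.001, 0.01, 0]]
```

Emit:
{"op": "send_rows", "data": {"increments": [[[-0.017, -0.001, 0.002, 0], [-0.035, -0.002, 0.004, 0], [-0.052, -0.002, 0.006, 0], [-0.069, -0.003, 0.007, 0], [-0.085, 0.001, 0.009, 0]]]}}

```text
clock: 14.18
tool_pos: [0.6234, -0.0006, 0.233]
orientation: [180.0, 0.0, -19.1]
force: [2.0, -0.6, 3.2]
opening: 0.0448
gripper_force: 30.0
```

```bash
python3 plan.py .1 5 3.3
```

```text
t=14.18 x=37.5 Y=-18.5 z=233.0 th=0.007(52) F=5.3 Fmod=6.0 Fxy=[ 2.  -0.6] Ytarget=-15.8 op=44.8 ori=[180.   0.]
[[-0.015, 0.007, 0.001, 0], [-0.03, 0.015, 0.002, 0], [-0.045, 0.022, 0.003, 0], [-0.06, 0.03, 0.004, 0], [-0.076, 0.034, 0.005, 0]]
```

Emit:
{"op": "send_rows", "data": {"increments": [[[-0.015, 0.007, 0, 0], [-0.03, 0.015, 0.001, 0], [-0.045, 0.022, 0.002, 0], [-0.06, 0.03, 0.003, 0], [-0.076, 0.034, 0.003, 0]]]}}

```text
clock: 14.85
tool_pos: [0.6083, 0.0066, 0.2336]
orientation: [-180.0, -0.0, -19.1]
force: [2.4, -0.0, 3.9]
opening: 0.0451
gripper_force: 30.0
```

```bash
python3 plan.py .1 5 3.3
```

```text
t=14.85 x=21.1 Y=-15.4 z=233.6 th=-0.005(45) F=5.7 Fmod=6.1 Fxy=[ 2.4 -0. ] Ytarget=-17.3 op=45.1 ori=[-180.   -0.]
[[-0.017, 0.002, 0.003, 0], [-0.033, 0.004, 0.003, 0], [-0.05, 0.006, 0.004, 0], [-0.066, 0.008, 0.004, 0], [-0.082, 0.012, 0.004, 0]]
```

Emit:
{"op": "send_rows", "data": {"increments": [[[-0.017, 0.002, 0.001, 0], [-0.033, 0.004, 0.002, 0], [-0.05, 0.006, 0.002, 0], [-0.066, 0.008, 0.002, 0], [-0.082, 0.012, 0.002, 0]]]}}

```text
clock: 15.52
tool_pos: [0.5919, 0.0087, 0.234]
orientation: [180.0, -0.0, -19.1]
force: [1.6, 0.4, 5.4]
opening: 0.0452
gripper_force: 30.0
```

```bash
python3 plan.py .1 5 3.3
```

```text
t=15.53 x=4.6 Y=-17.7 z=234.0 th=-0.022(58) F=6.6 Fmod=6.2 Fxy=[1.6 0.4] Ytarget=-19.4 op=45.2 ori=[180.  -0.]
[[-0.016, 0.002, 0.004, 0], [-0.033, 0.004, 0.004, 0], [-0.049, 0.007, 0.004, 0], [-0.066, 0.009, 0.003, 0], [-0.082, 0.013, 0.003, 0]]
```

Emit:
{"op": "send_rows", "data": {"increments": [[[-0.017, 0, 0.002, 0], [-0.035, -0.002, 0.003, 0], [-0.052, -0.003, 0.003, 0], [-0.069, -0.002, 0.002, 0], [-0.085, 0.002, 0.001, 0]]]}}

```text
clock: 16.2
tool_pos: [0.5748, 0.0091, 0.2341]
orientation: [180.0, 0.0, -19.1]
force: [1.5, -0.5, 4.4]
opening: 0.0447
gripper_force: 30.0
```

```bash
python3 plan.py .11 5 3.3
```

```text
t=16.20 x=-12.0 Y=-21.7 z=234.1 th=0.002(67) F=5.6 Fmod=6.0 Fxy=[ 1.5 -0.5] Ytarget=-18.0 op=44.7 ori=[180.   0.]
[[-0.015, 0.009, -0.0, 0], [-0.029, 0.017, -0.001, 0], [-0.044, 0.026, -0.001, 0], [-0.059, 0.035, -0.002, 0], [-0.075, 0.039, -0.003, 0]]
```

Emit:
{"op": "send_rows", "data": {"increments": [[[-0.015, 0.009, -0.001, 0], [-0.029, 0.017, -0.002, 0], [-0.044, 0.026, -0.002, 0], [-0.059, 0.035, -0.003, 0], [-0.075, 0.039, -0.004, 0]]]}}

```text
clock: 16.88
tool_pos: [0.56, 0.0172, 0.2334]
orientation: [-180.0, -0.0, -19.1]
force: [0.6, 0.2, 3.8]
opening: 0.0449
gripper_force: 30.0
```

```bash
python3 plan.py .107 5 3.3
```

```text
t=16.88 x=-28.4 Y=-17.7 z=233.4 th=-0.005(62) F=6.2 Fmod=6.1 Fxy=[0.6 0.2] Ytarget=-18.4 op=44.9 ori=[-180.   -0.]
[[-0.016, 0.003, 0.001, 0], [-0.032, 0.007, -0.001, 0], [-0.048, 0.01, -0.002, 0], [-0.065, 0.014, -0.003, 0], [-0.081, 0.018, -0.004, 0]]
```

Emit:
{"op": "send_rows", "data": {"increments": [[[-0.016, 0.003, -0.001, 0], [-0.032, 0.007, -0.002, 0], [-0.048, 0.01, -0.003, 0], [-0.065, 0.014, -0.004, 0], [-0.081, 0.018, -0.006, 0]]]}}

```text
clock: 17.55
tool_pos: [0.5437, 0.0206, 0.2321]
orientation: [180.0, 0.0, -19.1]
force: [0.3, -0.6, 3.9]
opening: 0.0453
gripper_force: 30.0
```

```bash
python3 plan.py .107 5 3.3
```

```text
t=17.55 x=-45.0 Y=-18.7 z=232.1 th=-0.001(64) F=5.7 Fmod=6.1 Fxy=[ 0.3 -0.6] Ytarget=-18.0 op=45.3 ori=[180.   0.]
[[-0.016, 0.005, 0.0, 0], [-0.031, 0.01, -0.002, 0], [-0.047, 0.016, -0.003, 0], [-0.063, 0.021, -0.005, 0], [-0.079, 0.025, -0.007, 0]]
```

Emit:
{"op": "send_rows", "data": {"increments": [[[-0.016, 0.005, -0.002, 0], [-0.031, 0.01, -0.003, 0], [-0.047, 0.016, -0.005, 0], [-0.063, 0.021, -0.006, 0], [-0.079, 0.025, -0.009, 0]]]}}

```text
clock: 18.23
tool_pos: [0.5279, 0.0257, 0.2304]
orientation: [-180.0, -0.0, -19.1]
force: [0.7, 1.0, 4.0]
opening: 0.045
gripper_force: 30.0
```

```bash
python3 plan.py .107 5 3.3
```

```text
t=18.23 x=-61.5 Y=-17.9 z=230.4 th=-0.001(65) F=5.5 Fmod=6.1 Fxy=[0.7 1. ] Ytarget=-17.9 op=45.0 ori=[-180.   -0.]
[[-0.016, 0.004, -0.0, 0], [-0.032, 0.008, -0.003, 0], [-0.048, 0.013, -0.005, 0], [-0.064, 0.017, -0.007, 0], [-0.08, 0.021, -0.01, 0]]
```

Emit:
{"op": "send_rows", "data": {"increments": [[[-0.016, 0.004, -0.002, 0], [-0.032, 0.008, -0.004, 0], [-0.048, 0.013, -0.006, 0], [-0.064, 0.017, -0.009, 0], [-0.08, 0.021, -0.012, 0]]]}}

```text
clock: 18.9
tool_pos: [0.5119, 0.0298, 0.2279]
orientation: [180.0, -0.0, -19.1]
force: [1.2, -0.1, 4.1]
opening: 0.0448
gripper_force: 30.0
```

```bash
python3 plan.py .107 7 3.6 -104
```

```text
t=18.90 x=-78.1 Y=-18.0 z=227.9 th=-0.006(36) F=5.2 Fmod=6.2 Fxy=[ 1.2 -0.1] Ytarget=-18.6 op=44.8 ori=[180.  -0.]
[[-0.018, 0.004, 0.0, 0], [-0.035, 0.008, -0.003, 0], [-0.053, 0.012, -0.006, 0], [-0.07, 0.016, -0.009, 0], [-0.088, 0.02, -0.012, 0], [-0.105, 0.025, -0.016, 0], [-0.122, 0.03, -0.02, 0]]
```

Emit:
{"op": "send_rows", "data": {"increments": [[[-0.017, 0.004, -0.002, 0], [-0.035, 0.008, -0.005, 0], [-0.052, 0.012, -0.008, 0], [-0.07, 0.016, -0.011, 0], [-0.088, 0.02, -0.014, 0], [-0.105, 0.025, -0.018, 0], [-0.122, 0.03, -0.022, 0]]]}}

```text
clock: 19.82
tool_pos: [0.4874, 0.0358, 0.2235]
orientation: [180.0, 0.0, -19.1]
force: [-0.0, -0.3, 4.0]
opening: 0.0451
gripper_force: 30.0
```

```bash
python3 plan.py .107 4 0 -120
python3 - <<'E'
from h import *
snap('side','side4.png')
E
```

```text
t=19.82 x=-103.3 Y=-18.6 z=223.5 th=-0.007(34) F=5.1 Fmod=6.2 Fxy=[-0.  -0.3] Ytarget=-18.7 op=45.1 ori=[180.   0.]
[[-0.0, -0.0, 0.003, 0], [-0.0, -0.0, 0.003, 0], [-0.0, -0.001, 0.003, 0], [-0.0, -0.001, 0.003, 0]]
```

View pics/side4.png

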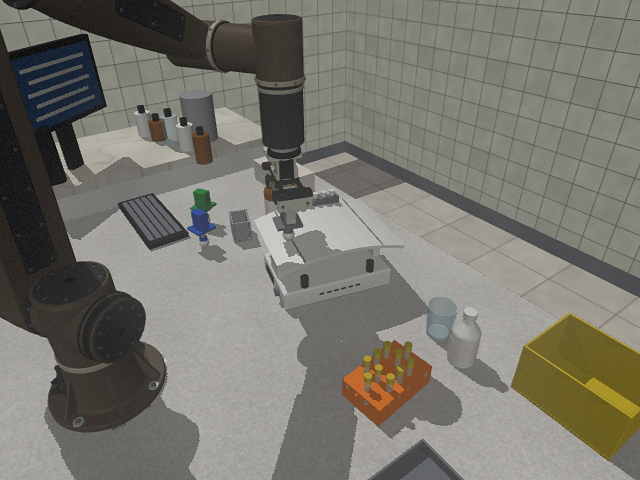

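Emit:
{"op": "send_rows", "data": {"increments": [[[0.004, 0.014, 0, 0], [0.008, 0.029, 0, 0], [0.012, 0.044, 0, 0], [0.015, 0.058, 0, 0]]]}}

```text
clock: 20.42
tool_pos: [0.4909, 0.0476, 0.2236]
orientation: [180.0, -0.0, -19.1]
force: [-2.3, -0.3, 3.4]
opening: 0.0443
gripper_force: 30.0
```

```bash
python3 plan.py .107 4 0 -120
```

```text
t=20.43 x=-103.0 Y=-6.3 z=223.6 th=-0.076(34) F=6.1 Fmod=6.3 Fxy=[-2.3 -0.3] Ytarget=-18.3 op=44.3 ori=[180.  -0.]
[[-0.004, -0.014, 0.006, 0], [-0.008, -0.029, 0.006, 0], [-0.012, -0.043, 0.007, 0], [-0.016, -0.058, 0.007, 0]]
```

Emit:
{"op": "send_rows", "data": {"increments": [[[0, 0, 0.002, 0], [0, 0, 0.003, 0], [0, 0, 0.004, 0], [0, 0, 0.005, 0]]]}}

```text
clock: 20.98
tool_pos: [0.4908, 0.0475, 0.2247]
orientation: [-180.0, -0.0, -19.1]
force: [-0.1, 2.0, 3.9]
opening: 0.0451
gripper_force: 30.0
```

```bash
python3 plan.py .107 4 0 -120
```

```text
t=20.98 x=-103.0 Y=-6.5 z=224.7 th=-0.101(32) F=5.4 Fmod=6.1 Fxy=[-0.1  2. ] Ytarget=-18.5 op=45.1 ori=[-180.   -0.]
[[-0.004, -0.014, 0.002, 0], [-0.008, -0.029, 0.003, 0], [-0.012, -0.043, 0.003, 0], [-0.016, -0.058, 0.003, 0]]
```

Emit:
{"op": "send_rows", "data": {"increments": [[[0.001, 0.004, 0.001, 0], [0.003, 0.009, 0.002, 0], [0.004, 0.013, 0.003, 0], [0.005, 0.017, 0.004, 0], [0.006, 0.02, 0.005, 0]]]}}

```text
clock: 21.65
tool_pos: [0.4918, 0.0514, 0.2255]
orientation: [180.0, 0.0, -19.1]
force: [-1.4, 0.1, 3.9]
opening: 0.0446
gripper_force: 30.0
```

```bash
python3 plan.py .107 4 0 -120
```

```text
t=21.65 x=-103.1 Y=-2.4 z=225.5 th=-0.181(27) F=6.2 Fmod=6.0 Fxy=[-1.4  0.1] Ytarget=-14.4 op=44.6 ori=[180.   0.]
[[-0.004, -0.014, 0.001, 0], [-0.008, -0.029, 0.002, 0], [-0.012, -0.043, 0.002, 0], [-0.016, -0.058, 0.002, 0]]
```

Emit:
{"op": "send_rows", "data": {"increments": [[[0, 0.002, 0, 0], [0.001, 0.004, 0, 0], [0.001, 0.005, 0, 0], [0.001, 0.005, 0, 0]]]}}

```text
clock: 22.2
tool_pos: [0.4919, 0.0523, 0.2255]
orientation: [180.0, 0.0, -19.1]
force: [-1.3, 0.8, 3.4]
opening: 0.0449
gripper_force: 30.0
```

```bash
python3 plan.py .107 4 0 -120
```

```text
t=22.20 x=-103.2 Y=-1.5 z=225.5 th=-0.180(27) F=4.9 Fmod=5.9 Fxy=[-1.3  0.8] Ytarget=-13.5 op=44.9 ori=[180.   0.]
[[-0.004, -0.014, 0.0, 0], [-0.008, -0.029, 0.001, 0], [-0.012, -0.043, 0.002, 0], [-0.016, -0.058, 0.002, 0]]
```

Emit:
{"op": "send_rows", "data": {"increments": [[[0, 0, 0.02, 0], [0, 0, 0.05, 0], [0, 0, 0.09, 0], [0, 0, 0.14, 0], [0, 0, 0.22, 0], [0, 0, 0.35, 0], [0, 0, 0.47, 0], [0, 0, 0.54, 0], [0, 0, 0.55, 0], [0, 0, 0.55, 0], [0, 0, 0.55, 0]]]}}

```text
clock: 23.62
tool_pos: [0.4917, 0.0523, 0.3346]
orientation: [179.9, 0.1, -19.1]
force: [-0.2, -0.2, -2.8]
opening: 0.0449
gripper_force: 30.0
```

```bash
python3 t.py side5.png
```

```text
t=23.62 x=-103.4 Y=-1.6 yp=-13.8 z=334.6 th=-0.188(52) comp=-93.9 Fmodel=-27.6 F=-1.0,-0.0 Fxy=[-0.2 -0.2] zlev6=221.3 ori=[ 1.799e+02  1.000e-01 -1.910e+01] op=44.9
```

View pics/side5.png

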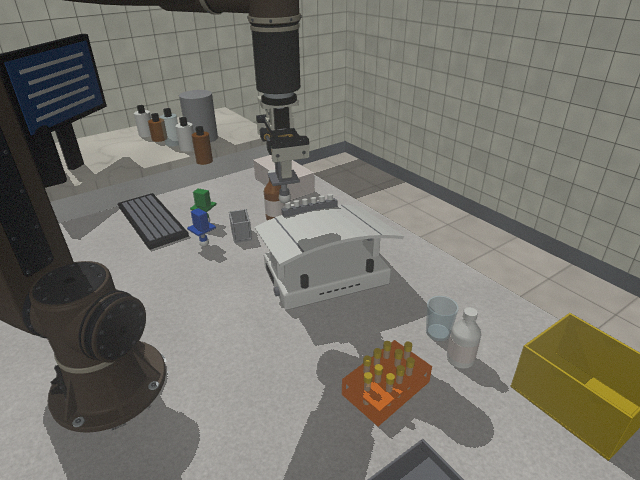

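The picture shows the wiper held in the air with its foot around (284, 200). The platform is back on its clip-side stop and everything else is where it was.

```bash
python3 -c "from plant import ctrl; print(ctrl.close_job())"
```

```text
the job is handed in; nothing more can be done
None
```

The wipe is done and handed in at about 24 s: one 8.3 s stroke from the rear line to the front line at a measured 4.7–6.6 N, with the platform within about 0.02 rad of level by camera; it was then let down onto its clip side, and the arm finished holding the wiper about 90 mm above it.

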